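Third hand for a spice-shelf bracket

ROBOT

A 6-joint arm with a two-finger parallel gripper is mounted at the origin on a cart in front of the work surface, level with it; the furniture and walls round the work are solid. World frame = base frame: x ahead of the robot, y to its left, z up, the work surface at z = 0. Lengths are in m, angles in degrees, forces in N, time in s.
With the tool pointing down it reaches from about 0.35 to 0.875 m from the base axis. Payload 4.2 kg.
Tool frame: the origin (TCP) lies midway between the tips of the shut fingers; the grasp point (between the pads) lies 19 mm behind it; x points along the fingers, y is the direction in which the jaws open and shut, and the axes are right-handed (so a half turn about x gives the same grasp; the last joint's range is limited). The gripper opens to 87 mm and grips with 3 to 60 N. Pads are 19 mm wide; open, the fingers measure 117 mm over their backs; the gripper's body (75 mm by 190 mm) begins 51 mm behind the grasp point.
Start: joints at [-51.704, 22.042, 0.453, 0, -68.411, -14.817], TCP at [0.249, -0.573, 0.223] pointing down, gripper open.
Joint ranges: [-179.83, 179.83], [-69.29, 118.12], [-61.27, 80.66], [-181.25, 117.63], [-171.15, -9.14], [-177.46, 177.46]. Speed limits (degrees/s): [159.86, 159.86, 180, 180, 180, 180].

INTERFACE

Orientations are given as a 3x3 rotation matrix whose columns are the frame's x, y, z axes.
In Python, from station import ctrl gives the robot as it stands.
- The arm moves only by the tool carry_out, never from a script. Its arguments are lists of equal length, an entry for each row: "translation": the shift along the tool's x, y, z in cm, a list of three; "roll": the turn about the tool's x in rad; "fingers": the finger opening in cm, from 0 to 8.7. A call has 1 to 5 rows; each row is the pose to reach, as a shift and turn from the pose commanded when the call began, along the tool's axes at that moment; what a row does not reach only later rows make up. A row lasts 1/10 s, in which the tool goes at most 50 mm and 8.59 degrees, less where a joint would pass 70% of its speed; a pose out of reach is approached as far as the arm can. A call with a gripper value outside its range is refused whole. The fingers move at their own pace and stop on an object; the grip force is fixed at half the most. Time passes only in rows, so rows that repeat a pose let the fingers close. It gives the time, the measured TCP pose, the force and the opening at its end, in the units of the state.
- ctrl.read_state(): the state, without advancing time (a new reading comes with each control period).
- ctrl.snapshot(name): name is "side" or "top" or "wrist"; returns the picture (480x640x3 uint8, blue, green, red); there is no depth.
- ctrl.camera_info(name): a dict with "camera_matrix" (3x3 intrinsics, pixels), "R" (3x3) and "t" (3): a world point X has camera coordinates R X + t; the wrist camera has in their place "T_tool_cam" (4x4, takes a point from camera to tool coordinates, whose origin is the TCP and whose axes are the tool frame's). Camera axes: x right, y down, z forward; pixel columns grow to the right and rows downward; lengths in m; the calibration is good to about 2 mm. The wrist camera is an equidistant fisheye: a pixel r from the principal point sees the ray r / f radians off the axis. A picture is of the moment at which its call begins: read the wrist's pose just before it. camera_info takes no time and is no camera call.
- ctrl.hand_in(): hands the job in, once; it reports no verdict.
Trained networks look in the newest picture that a camera, given by its name, has taken for a name from the list of things; names that differ only in an ending like _2 or _b are one class to them, and where a whole thing is asked for, a point or a joint stands for the part that bears it (a point fixed in the world has none). Each returns a list of dicts, best first, with "confidence" (0 to 1); they miss things now and then, are a little off and sometimes report something else, mostly with a low value. They report only what shows in the picture. A call takes as long as a camera call.
- ctrl.recognise(camera, thing): "xyz" ([x, y, z] in m, in world coordinates, good to about 4 mm: the middle of the surface that is visible of it).
- ctrl.cut_out(camera, thing): "region" (480x640 bool, what is visible of it).
- ctrl.tip_of(camera, thing): "xyz" ([x, y, z] in m, in world coordinates, good to about 4 mm: a listed point, or the origin of a listed thing).
The state is a dict: "t": time; "joints": joint angles; "joint_velocities": joint speeds; "joint_torque": joint torques, N m; "tool_pos": TCP position; "orientation": TCP orientation; "ft_force": force on the tool from outside, world axes, zero at the start; "ft_torque": the same for the moment, N m; "finger_gap": finger opening in m.
Only numpy, scipy, OpenCV 4.12 (cv2) and the standard library are available. Lean on these libraries where they do the work, as an engineer would, in place of code of your own. Each camera call takes 0.05 s, during which the arm holds its last target.

TASK

First fix the assembly stand to the worktop: press the pump plunger of its suction foot all the way down and let it come up again. Then hold the wooden shelf bracket upright on the base of the stand, or just clear of it, with its flange flat against the sprung back board and their sides flush, and push the board back steadily to about the middle of its spring travel, never to its stop. Finish while still holding the bracket pressed there, so that I can drive the screws from behind, and leave the jars, mills and spoon where they are.

Things in the scene. Friction and masses are not known exactly. Their poses are not given: they have to be found in the camera images.
- bracket_grip (a point): Loose light-wood shelf bracket, 0.16 kg, 100 x 70 x 70 mm, standing upright. Point in its rib, 50 mm above the underside: grip here from above across y. x runs from rib to flange, z up. Rib: 16 mm thick (y), 70 high, x -23 to +24 mm; sloping strut and low foot behind it to x -64 mm. Flange: upright plate 70 wide (y), 70 high, 12 thick, flat outer face at x +36 mm from this point.
- bracket_face (a point): Middle of the lower edge of the flange's flat outer face (height of the bracket's underside); bracket axes: x out of the face, z up. In the end this point must meet board_face. Pushed along while pressed hard down on the base, the bracket drags there, tips in the fingers and jams: ease it up 2 or 3 mm before pushing.
- board_face (a point): Sprung back board on the fixed stand: upright light-wood plate 70 wide (y), 12 thick, top 69 mm above the stand's base. Point: mid-width of its front face, level with the base's top (12 mm over the worktop); moves with the board. x into the board, the way it is pushed; z up. The flat wooden base (110 wide) reaches 120 mm in front of the face; two posts with spring barrels behind, 82 mm high.
- carrier (a joint): The sprung carrier of the board: how far the board is pushed back, m: 0 at rest, 0.030 at its back stop. Spring: 1.2 N to start it, then 0.6 N per mm (10 N at 15 mm, 19 N at the stop). It comes forward again when let go.
- plunger_top (a point): Centre of the top of the pump plunger's round black head, 32 mm across, beside the base to the right of it (towards the stand's -y, 105 mm from the stand's middle line), 82 mm above the worktop when up. It sits on an upright steel pump barrel over a rubber suction disc. z up.
- plunger (a joint): How far the plunger is pressed down, m: 0 up, 0.012 at its stop. Spring: 3 N at the top, 7 N at the stop; it rises by itself when let go.
- jar_near: Bystander: round spice jar, 42 mm across, 100 high, between the bracket and the stand near the front edge; origin under its centre. Not to be moved.
- jar_back_1: Bystander: the same kind of jar, at the back. Origin under its centre.
- jar_back_2: Bystander: the same kind of jar, at the back. Origin under its centre.
- salt_mill: Bystander: mill 60 mm across, 132 high, at the back. Origin under its centre.
- pepper_mill: Bystander: mill 60 mm across, 132 high, at the back. Origin under its centre.
- spoon: Bystander: teaspoon 130 mm long lying flat to the right of the stand, near the front. Origin under its centre.
- bracket: The whole bracket as one body; origin at its underside, 50 mm below the grip point.
- board: The sprung back board as one body, origin at the point board_face.

How it is judged:
By the outcome, as a careful person would: the job done as asked, in the order asked, and still so for the second after the job is handed in, while the arm keeps its last pose, push and grip.
It also fails if it takes over 58 s, if anything falls off the work surface, if the arm or the gripper's body presses on something with over 40 N, if the wrist force passes 120 N, or if a joint passes its speed limit or range.

## Working session

There is one attempt and no reset: what is moved stays moved. The work goes in short steps, Python scripts to look and compute and a tool call to move; the robot and the scene stay as the last step left them, time stands still between calls to the robot, and variables do not carry over. Pictures are saved under pics/ and viewed, and the job is handed in when it is done.

Besides the shell and the picture viewer there is one more tool, called after "Request:" by a JSON object that holds its "api" and its "payload", one argument or row to a line. carry_out: Moves the arm, as the interface text tells. Its arguments: {"type":"object","properties":{"translation":{"type":"array","items":{"type":"array","items":{"type":"number"}}},"roll":{"type":"array","items":{"type":"number"}},"fingers":{"type":"array","items":{"type":"number"}}},"required":["translation","roll","fingers"]}

```bash
ls; mkdir -p pics; cat > h.py <<'E'
import numpy as np, cv2
from station import ctrl
np.set_printoptions(precision=4,suppress=True)
def snap(n,f):
    p=ctrl.snapshot(n); cv2.imwrite(f'pics/{f}.png',p); return p
E
python3 - <<'E'
from h import *
s=ctrl.read_state()
for k in s: print(k,np.array(s[k]))
for n in ("side","top","wrist"):
    snap(n,n+"0")
    print(n,ctrl.camera_info(n))
for n,th in (("side","bracket_grip"),("side","bracket_face"),("side","board_face"),("side","plunger_top"),("top","bracket_grip"),("top","bracket_face"),("top","board_face"),("top","plunger_top"),("top","jar_near"),("top","spoon")):
    print(n,th,[(np.array(d["xyz"]),round(d["confidence"],2)) for d in ctrl.tip_of(n,th)])
print(ctrl.read_state()["t"])
E
```

```text
pics
t 0.0
joints [-51.7041  22.0914   0.3796  -0.0292 -68.4122 -14.8166]
joint_velocities [-0.1521 -0.0555  0.0496  0.0133 -0.1037  0.0247]
joint_torque [  0.0003 -39.067   18.7402   4.2198   0.0109  -0.0002]
tool_pos [ 0.2488 -0.5727  0.2215]
orientation [[-0.001  -0.3982  0.9173]
 [ 0.002   0.9173  0.3982]
 [-1.      0.0022 -0.0001]]
ft_force [ 0.5722 -0.1037 -0.0853]
ft_torque [-0.0082  0.0252  0.0371]
finger_gap 0.08707122379978995
side {'camera_matrix': array([[621.1228,   0.    , 323.2885],
       [  0.    , 621.1228, 247.7055],
       [  0.    ,   0.    ,   1.    ]]), 'R': array([[ 0.9475, -0.319 ,  0.0212],
       [-0.1378, -0.4675, -0.8732],
       [ 0.2884,  0.8245, -0.4869]]), 't': array([-0.5901,  0.1266,  1.5217])}
top {'camera_matrix': array([[482.6484,   0.    , 327.5606],
       [  0.    , 482.6484, 234.0024],
       [  0.    ,   0.    ,   1.    ]]), 'R': array([[ 0.0187, -0.9997, -0.0131],
       [-0.9829, -0.016 , -0.1832],
       [ 0.183 ,  0.0163, -0.983 ]]), 't': array([-0.0875,  0.6007,  0.9471])}
wrist {'camera_matrix': array([[371.6483,   0.    , 319.9204],
 
[... 177 characters left out ...]
006],
       [ 0.    ,  0.9615,  0.2749, -0.0744],
       [ 0.    ,  0.    ,  0.    ,  1.    ]])}
side bracket_grip [(array([0.4558, 0.139 , 0.0497]), 0.59)]
side bracket_face [(array([ 0.49  ,  0.1454, -0.004 ]), 0.78)]
side board_face [(array([ 0.5886, -0.163 ,  0.0099]), 0.82)]
side plunger_top [(array([ 0.5186, -0.2597,  0.0826]), 0.46)]
top bracket_grip [(array([0.4562, 0.1447, 0.0478]), 0.72)]
top bracket_face [(array([0.4922, 0.1439, 0.0017]), 0.58)]
top board_face [(array([ 0.59  , -0.1625,  0.0138]), 0.81)]
top plunger_top [(array([ 0.5189, -0.2598,  0.0782]), 0.68)]
top jar_near [(array([ 0.4138, -0.005 , -0.0019]), 0.62)]
top spoon [(array([ 0.3848, -0.35  ,  0.0051]), 0.72)]
0.65
```

View pics/side0.png

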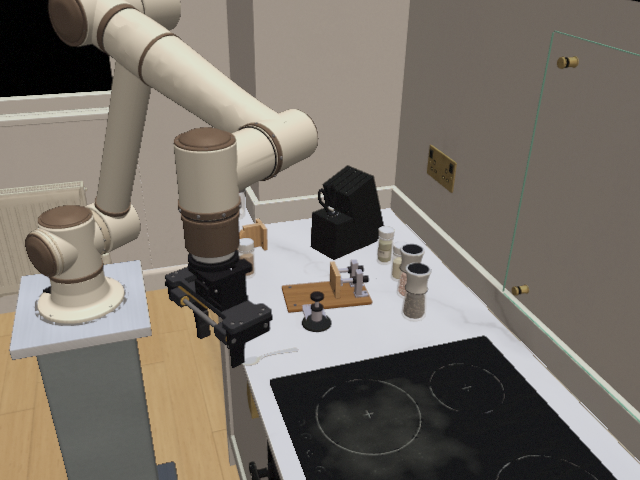

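View pics/top0.png

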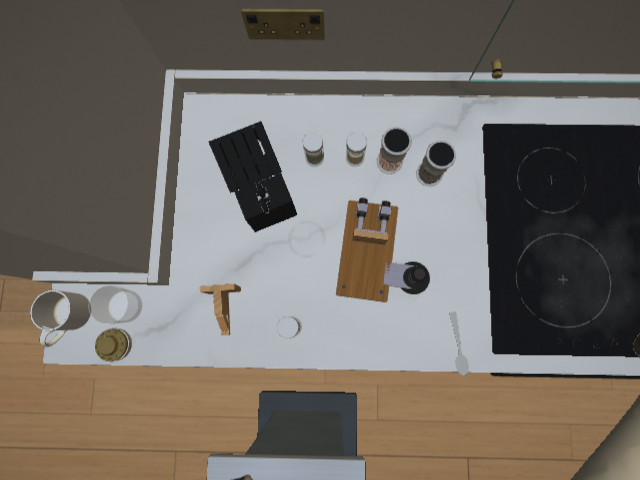

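```bash
python3 - <<'E'
import cv2
p=cv2.imread('pics/top0.png')
a=cv2.resize(p[190:310,325:440],None,fx=5,fy=5,interpolation=cv2.INTER_CUBIC)
cv2.imwrite('pics/zs.png',a)
a=cv2.resize(p[270:345,185:260],None,fx=7,fy=7,interpolation=cv2.INTER_CUBIC)
cv2.imwrite('pics/zb.png',a)
E
```

```text
(no output)
```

View pics/zs.png

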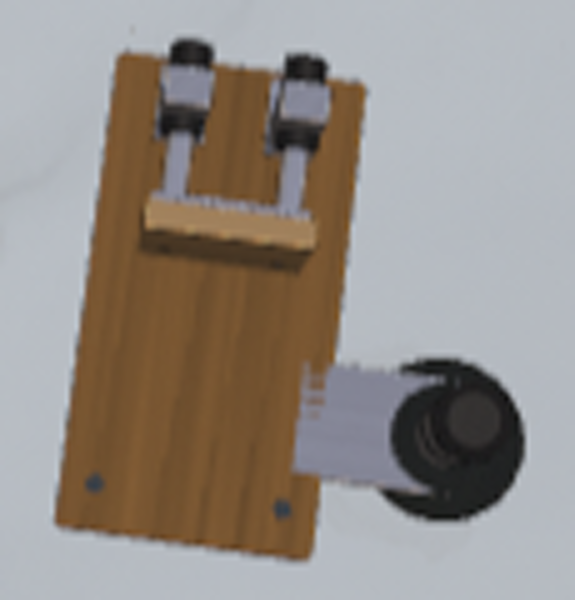

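View pics/zb.png

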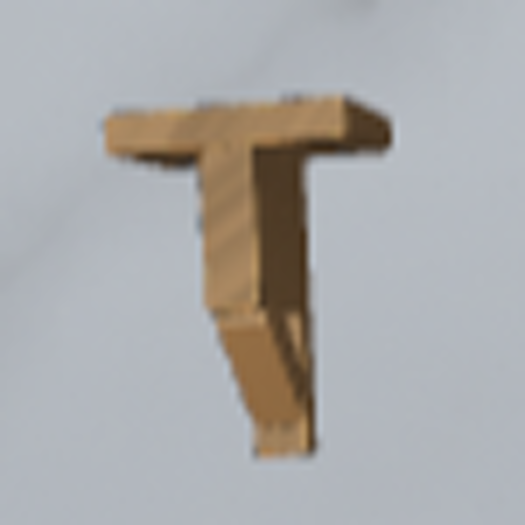

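```bash
cat >> h.py <<'E'
def bp(n,uv,z):
    c=ctrl.camera_info(n);K=np.array(c["camera_matrix"]);R=np.array(c["R"]);t=np.array(c["t"])
    d=R.T@np.linalg.inv(K)@np.array([uv[0],uv[1],1.]); o=-R.T@t
    return o+d*(z-o[2])/d[2]
def pj(n,X):
    c=ctrl.camera_info(n);K=np.array(c["camera_matrix"]);R=np.array(c["R"]);t=np.array(c["t"])
    q=K@(R@np.array(X)+t); return q[:2]/q[2]
E
python3 - <<'E'
from h import *
Z=lambda u,v:(u/5+325-.4,v/5+190-.4)
B=lambda u,v:(u/7+185-.4,v/7+270-.4)
b=[bp("top",Z(*p),.012) for p in ((58,523),(308,560),(118,52),(366,85))]
print("base",*b)
an=lambda a,b:np.degrees(np.arctan2((b-a)[1],(b-a)[0]))
print("yaw sides",an(b[0],b[2]),an(b[1],b[3]),"front",an(b[1],b[0])-90,an(b[3],b[2])-90, "w",np.linalg.norm(b[0]-b[1]))
f=[bp("top",Z(*p),.081) for p in ((143,230),(313,248),(147,197),(313,217))]
print("board top",*f,an(f[1],f[0])-90,an(f[3],f[2])-90,np.linalg.norm(f[0]-f[1]),(f[0]+f[1])/2)
g=[bp("top",B(*p),.070) for p in ((107,115),(345,97),(107,152),(345,140))]
print("br top",*g,an(g[1],g[0])-90,an(g[3],g[2])-90,np.linalg.norm(g[0]-g[1]),(g[0]+g[1])/2)
r=[bp("top",B(*p),.070) for p in ((205,305),(257,310),(203,155),(252,145))]
print("rib",*r,an(r[0],r[2]),an(r[1],r[3]))
pl=bp("top",Z(473,420),.082);print("pl",pl)
E
```

```text
base [ 0.4809 -0.097   0.012 ] [ 0.4672 -0.2026  0.012 ] [ 0.6868 -0.1202  0.012 ] [ 0.6736 -0.2287  0.012 ]
yaw sides -6.4151073805378855 -7.191597078608574 front -7.347552832463862 -6.9415758047501015 w 0.1064870086452406
board top [ 0.5949 -0.1293  0.081 ] [ 0.5886 -0.1978  0.081 ] [ 0.6085 -0.1308  0.081 ] [ 0.6013 -0.1978  0.081 ] -5.217676471310199 -6.087404953434202 0.06876775542994837 [ 0.5918 -0.1635  0.081 ]
br top [0.4888 0.1775 0.07  ] [0.4952 0.1092 0.07  ] [0.4782 0.1768 0.07  ] [0.4829 0.1085 0.07  ] 5.327676771193083 3.8915872869317525 0.068557929064941 [0.492  0.1433 0.07  ]
rib [0.4355 0.1459 0.07  ] [0.4344 0.131  0.07  ] [0.4779 0.1491 0.07  ] [0.481  0.1352 0.07  ] 4.324801264024761 5.147101129604778
pl [ 0.5202 -0.2607  0.082 ]
```

Request:
{"api": "carry_out", "payload": {
  "translation": [
    [0.5, 1.8, 3.7],
    [1.5, 3.6, 7.4],
    [2.5, 5.4, 11.1],
    [3.5, 7.2, 14.8],
    [4.5, 9.0, 18.6]
  ],
  "roll": [0.1, 0.2, 0.3, 0.4, 0.53],
  "fingers": [0, 0, 0, 0, 0]
}}

```text
t: 1.15
tool_pos: [0.3846, -0.4154, 0.1775]
orientation: [[0.001, 0.125, 0.992], [-0.0, 0.992, -0.125], [-1.0, -0.0, 0.001]]
ft_force: [0.1, -0.2, -0.2]
finger_gap: 0.0551
```

```bash
cat >> h.py <<'E'
def plan(xyz,yaw):
    s=ctrl.read_state();R=np.array(s["orientation"]);p=np.array(s["tool_pos"])
    y=np.degrees(np.arctan2(R[1,2],R[0,2]))
    print("t",s["t"],"pos",p,"yaw %.2f"%y,"xdir",R[:,0],"F",np.array(s["ft_force"]),"gap",round(s["finger_gap"],4))
    print("shift cm",R.T@(np.array(xyz)-p)*100,"roll rad %.4f"%np.radians(y-yaw))
E
python3 -c "
from h import *
plan([.5195,-.2603,.1],-6.8)"
```

```text
t 1.15 pos [ 0.3846 -0.4154  0.1775] yaw -7.18 xdir [ 0.0006 -0.0004 -1.    ] F [ 0.0722 -0.2153 -0.2461] gap 0.0551
shift cm [ 7.7482 17.0733 11.4377] roll rad -0.0067
```

Request:
{"api": "carry_out", "payload": {
  "translation": [
    [1.5, 4, 2.7],
    [3, 8, 5.4],
    [4.5, 12, 8.1],
    [6, 15, 10.2],
    [7.7, 17.1, 11.4]
  ],
  "roll": [0, 0, 0, 0, 0],
  "fingers": [0, 0, 0, 0, 0]
}}

```text
t: 1.65
tool_pos: [0.5198, -0.2585, 0.1005]
orientation: [[0.002, 0.117, 0.993], [-0.001, 0.993, -0.117], [-1.0, -0.0, 0.002]]
ft_force: [-0.3, -0.7, -0.0]
finger_gap: 0.015
```

```bash
python3 -c "
from h import *
snap('side','s1');p=snap('wrist','w1')
plan([.5195,-.2603,.084],-6.8)
for c in ('side','top'):
  if c=='top': snap('top','t1')
  print([(np.array(d['xyz']),round(d['confidence'],2)) for d in ctrl.tip_of(c,'plunger_top')])
"
```

```text
t 1.75 pos [ 0.5179 -0.2577  0.0982] yaw -6.68 xdir [-0.0038  0.0014 -1.    ] F [-0.5337 -0.7718 -0.2368] gap 0.0069
shift cm [ 1.4163 -0.2362  0.1937] roll rad 0.0022
[(array([ 0.5204, -0.2547,  0.0847]), 0.58)]
[(array([ 0.774 , -0.2134,  0.0006]), 0.16)]
```

View pics/w1.png

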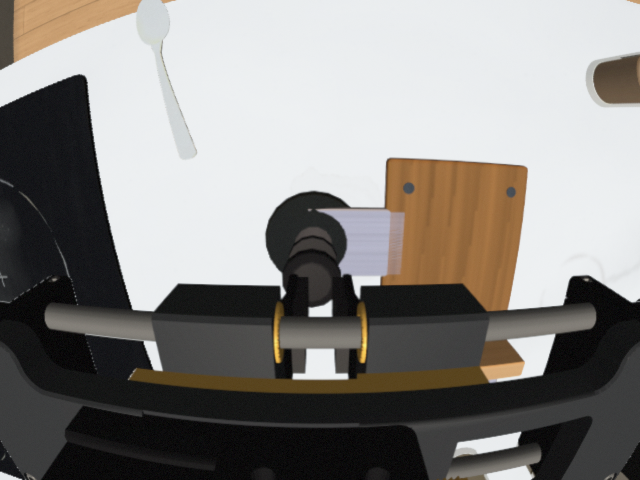

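View pics/s1.png

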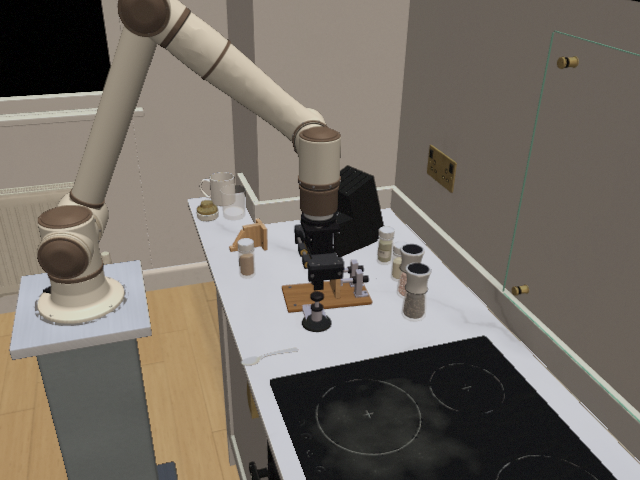

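```bash
python3 -c "
from h import *
print(pj('side',[.5198,-.2585,.1005]),pj('side',[.5195,-.2603,.082]),pj('side',[.5195,-.2603,.0]))
p=cv2.imread('pics/s1.png');cv2.imwrite('pics/s1z.png',cv2.resize(p[210:340,260:400],None,fx=4,fy=4))
p=cv2.imread('pics/w1.png');cv2.imwrite('pics/w1z.png',cv2.resize(p[180:400,220:420],None,fx=3,fy=2.7))
"
```

```text
[317.5661 286.4897] [317.551 293.754] [316.9661 323.0178]
```

View pics/s1z.png

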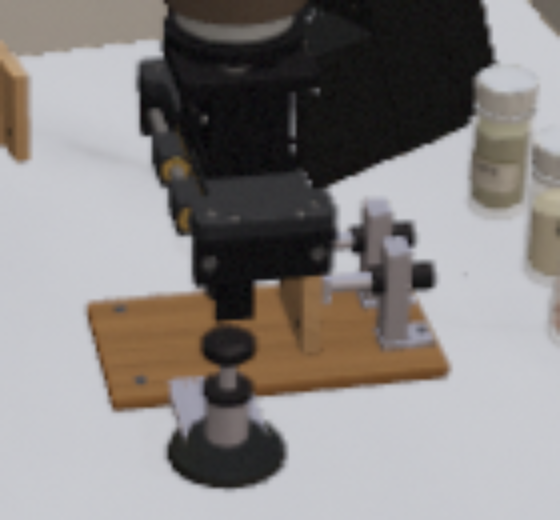

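View pics/w1z.png

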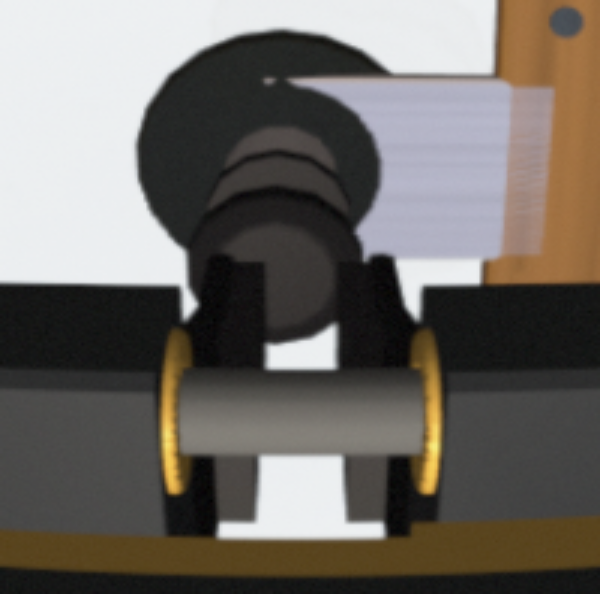

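Request:
{"api": "carry_out", "payload": {
  "translation": [
    [0.5, -0.1, 0.1],
    [1.1, -0.2, 0.2],
    [1.1, -0.2, 0.2]
  ],
  "roll": [0, 0, 0],
  "fingers": [0, 0, 0]
}}

```text
t: 2.2
tool_pos: [0.5183, -0.2634, 0.0888]
orientation: [[-0.001, 0.122, 0.993], [0.0, 0.993, -0.122], [-1.0, 0.0, -0.001]]
ft_force: [0.1, -0.3, -0.1]
finger_gap: 0.0003
```

```bash
python3 -c "
from h import *
plan([.5195,-.2603,.070],-6.8)
"
```

```text
t 2.2 pos [ 0.5183 -0.2634  0.0888] yaw -6.98 xdir [-0.0012  0.0005 -1.    ] F [ 0.0843 -0.3141 -0.1127] gap 0.0003
shift cm [1.8833 0.3191 0.0852] roll rad -0.0032
```

Request:
{"api": "carry_out", "payload": {
  "translation": [
    [0.5, 0.1, 0.1],
    [0.9, 0.1, 0.1],
    [1.3, 0.1, 0.1],
    [1.5, 0.1, 0.1],
    [1.7, 0.1, 0.1]
  ],
  "roll": [0, 0, 0, 0, 0],
  "fingers": [0, 0, 0, 0, 0]
}}

```text
t: 2.7
tool_pos: [0.5205, -0.2621, 0.0731]
orientation: [[0.0, 0.119, 0.993], [-0.001, 0.993, -0.119], [-1.0, -0.001, 0.001]]
ft_force: [-1.4, -0.1, 5.4]
finger_gap: 0.0006
```

```bash
python3 -c "
from h import *
plan([.5195,-.2603,.070],-6.8)
snap('side','s2')
plan([.5195,-.2603,.070],-6.8)
p=cv2.imread('pics/s2.png');cv2.imwrite('pics/s2z.png',cv2.resize(p[210:340,260:400],None,fx=4,fy=4))
"
```

```text
t 2.7 pos [ 0.5205 -0.2621  0.0731] yaw -6.86 xdir [ 0.0005 -0.0007 -1.    ] F [-1.3658 -0.1045  5.4372] gap 0.0006
shift cm [ 0.3135  0.1683 -0.1253] roll rad -0.0011
t 2.75 pos [ 0.5205 -0.2621  0.0729] yaw -6.86 xdir [ 0.0005 -0.0007 -1.    ] F [-1.4102 -0.8504  6.5544] gap 0.0003
shift cm [ 0.2923  0.1714 -0.1241] roll rad -0.0011
```

View pics/s2z.png

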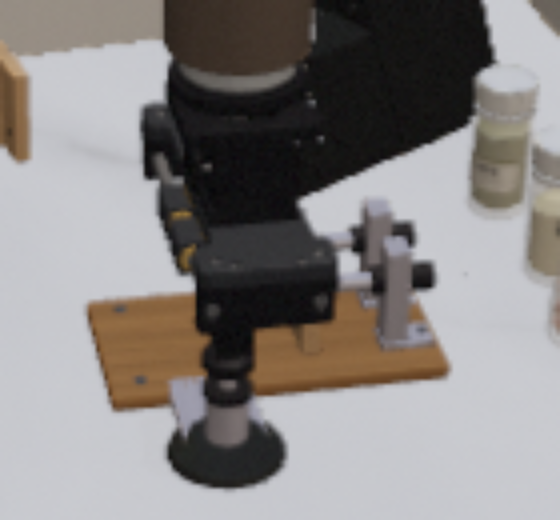

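Request:
{"api": "carry_out", "payload": {
  "translation": [
    [0.15, 0, 0],
    [0.3, 0, 0],
    [0.3, 0, 0]
  ],
  "roll": [0, 0, 0],
  "fingers": [0, 0, 0]
}}

```text
t: 3.05
tool_pos: [0.5205, -0.2622, 0.0705]
orientation: [[0.001, 0.119, 0.993], [-0.001, 0.993, -0.119], [-1.0, -0.001, 0.001]]
ft_force: [-2.5, 0.5, 6.4]
finger_gap: 0.0004
```

Request:
{"api": "carry_out", "payload": {
  "translation": [
    [0.15, 0, 0],
    [0.3, 0, 0],
    [0.3, 0, 0]
  ],
  "roll": [0, 0, 0],
  "fingers": [0, 0, 0]
}}

```text
t: 3.35
tool_pos: [0.5207, -0.2623, 0.0702]
orientation: [[0.001, 0.118, 0.993], [-0.002, 0.993, -0.118], [-1.0, -0.002, 0.001]]
ft_force: [-6.3, 2.6, 19.6]
finger_gap: 0.0003
```

Request:
{"api": "carry_out", "payload": {
  "translation": [
    [-0.5, 0, 0],
    [-1.0, 0, 0],
    [-1.6, 0, 0],
    [-3.5, 0, 0],
    [-6, 0, 0]
  ],
  "roll": [0, 0, 0, 0, 0],
  "fingers": [0, 0, 0, 0, 0]
}}

```text
t: 3.85
tool_pos: [0.5191, -0.2611, 0.1252]
orientation: [[-0.004, 0.121, 0.993], [0.002, 0.993, -0.121], [-1.0, 0.001, -0.004]]
ft_force: [-0.1, -0.4, -0.3]
finger_gap: 0.0005
```

```bash
python3 -c "
from h import *
snap('side','s3')
print([(np.array(d['xyz']),round(d['confidence'],2)) for d in ctrl.tip_of('side','plunger_top')])
R=np.array([np.cos(np.radians(5)),np.sin(np.radians(5))])
plan([.456,.1405,.16],4.8)
p=cv2.imread('pics/s3.png');cv2.imwrite('pics/s3z.png',cv2.resize(p[210:340,260:400],None,fx=4,fy=4))
"
```

```text
[(array([ 0.5166, -0.2572,  0.0829]), 0.58), (array([ 0.5904, -0.1624,  0.0092]), 0.48)]
t 3.95 pos [ 0.5224 -0.2622  0.1294] yaw -6.85 xdir [ 0.006  -0.0016 -1.    ] F [-0.1437 -0.1616  0.5446] gap 0.0002
shift cm [ -3.1621  39.1881 -11.3749] roll rad -0.2034
```

View pics/s3z.png

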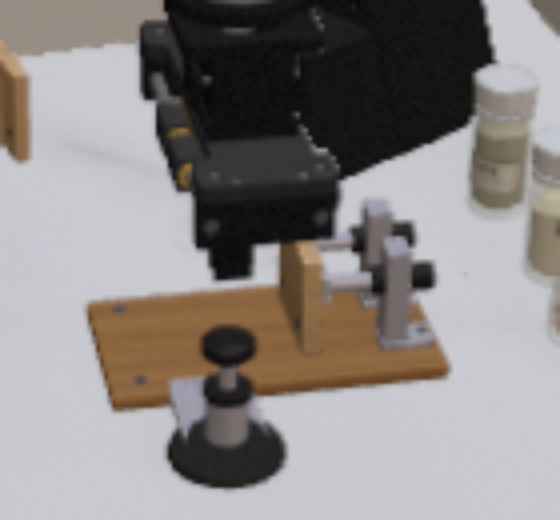

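Request:
{"api": "carry_out", "payload": {
  "translation": [
    [-1.5, 3.0, -0.5],
    [-2.5, 7.0, -1.5],
    [-3.2, 11.5, -2.7],
    [-3.2, 16.0, -4.0],
    [-3.2, 20.5, -5.3]
  ],
  "roll": [0, 0, 0, 0, 0],
  "fingers": [0, 0, 0, 0, 0]
}}

```text
t: 4.45
tool_pos: [0.4913, -0.0501, 0.1578]
orientation: [[-0.001, 0.121, 0.993], [0.001, 0.993, -0.121], [-1.0, 0.001, -0.001]]
ft_force: [1.7, 0.5, -0.2]
finger_gap: 0.0007
```

Request:
{"api": "carry_out", "payload": {
  "translation": [
    [0, 4.5, -1.5],
    [0, 9, -3.0],
    [0, 13.5, -4.5],
    [0, 17.0, -5.7],
    [0, 18.7, -6.1]
  ],
  "roll": [-0.06, -0.12, -0.18, -0.203, -0.203],
  "fingers": [0, 0, 5, 5, 5]
}}

```text
t: 4.95
tool_pos: [0.4528, 0.1436, 0.1577]
orientation: [[-0.001, -0.086, 0.996], [0.0, 0.996, 0.086], [-1.0, 0.0, -0.001]]
ft_force: [0.3, -0.4, -0.3]
finger_gap: 0.0172
```

```bash
python3 -c "
from h import *
snap('wrist','w4')
snap('top','t4')
for c in ('wrist','top'):
 for k in ('bracket_grip','bracket_face'):
  print(c,k,[(np.array(d['xyz']),round(d['confidence'],2)) for d in ctrl.tip_of(c,k)])
plan([.456,.1405,.10],4.8)
"
```

```text
wrist bracket_grip [(array([0.4551, 0.1394, 0.0526]), 0.66)]
wrist bracket_face [(array([ 0.4872,  0.146 , -0.002 ]), 0.95)]
top bracket_grip []
top bracket_face []
t 5.25 pos [0.4538 0.1401 0.158 ] yaw 4.68 xdir [-0.0012 -0.0006 -1.    ] F [-0.5823 -0.9932 -0.2947] gap 0.0407
shift cm [5.7999 0.0209 0.2258] roll rad -0.0021
```

View pics/w4.png

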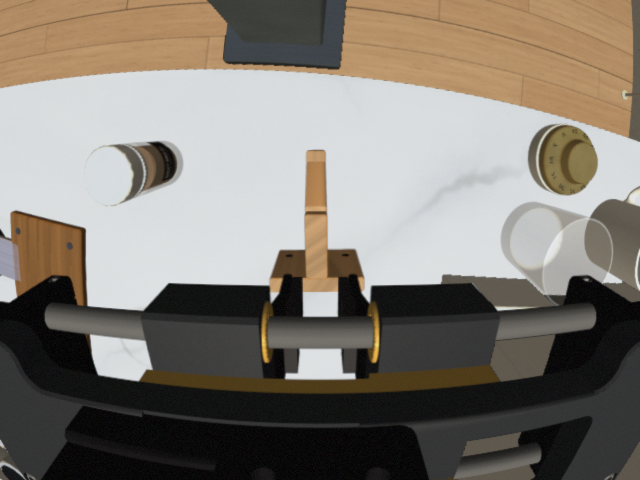

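```bash
cat >> h.py <<'E'
def wray(uv,s,z):
    c=ctrl.camera_info("wrist");K=np.array(c["camera_matrix"]);T=np.array(c["T_tool_cam"])
    d=(np.array(uv)-K[:2,2])/K[0,0]; r=np.linalg.norm(d)
    v=np.array([*(d/r*np.sin(r)),np.cos(r)])
    R=np.array(s["orientation"]);p=np.array(s["tool_pos"])
    o=R@T[:3,3]+p; D=R@T[:3,:3]@v
    return o+D*(z-o[2])/D[2]
E
python3 -c "
from h import *
p=cv2.imread('pics/w4.png');cv2.imwrite('pics/w4z.png',cv2.resize(p[140:310,250:385],None,fx=4,fy=3.5,interpolation=cv2.INTER_CUBIC))
"
```

```text
(no output)
```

View pics/w4z.png

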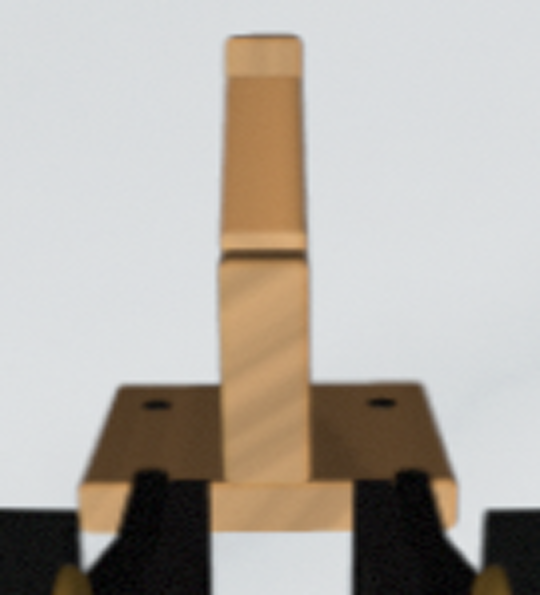

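```bash
python3 -c "
from h import *
s=ctrl.read_state()
W=lambda u,v:(u/4+250-.4,v/3.5+140-.4)
R=np.array(s['orientation']);p=np.array(s['tool_pos'])
for n,q,z in (('ribL near',(220,262),.07),('ribR near',(309,262),.07),('ribL far',(224,480),.07),('ribR far',(312,480),.07),('fl L in',(80,484),.07),('fl R in',(457,484),.07),('fl L',(80,528),.07),('fl R',(457,528),.07),('footL',(226,38),.02),('footR',(302,38),.02)):
  X=wray(W(*q),s,z); print(n,X,'tool cm',R.T@(X-p)*100)
plan([.456,.1405,.10],4.8)
"
```

```text
ribL near [0.4361 0.1273 0.07  ] tool cm [ 8.803  -1.1322 -1.8607]
ribR near [0.4349 0.1426 0.07  ] tool cm [ 8.8023  0.4042 -1.8608]
ribL far [0.4822 0.1312 0.07  ] tool cm [ 8.7973 -1.1148  2.7617]
ribR far [0.4808 0.1472 0.07  ] tool cm [8.7966 0.4836 2.7589]
fl L in [0.4854 0.105  0.07  ] tool cm [ 8.7984 -3.7575  2.8726]
fl R in [0.4797 0.1737 0.07  ] tool cm [8.7953 3.1341 2.8605]
fl L [0.4955 0.1053 0.07  ] tool cm [ 8.7972 -3.8063  3.8835]
fl R [0.4897 0.1749 0.07  ] tool cm [8.794  3.1765 3.8689]
footL [0.3945 0.1232 0.02  ] tool cm [13.8082 -1.1946 -6.0336]
footR [0.3933 0.1384 0.02  ] tool cm [13.8075  0.3306 -6.031 ]
t 5.25 pos [0.4538 0.1401 0.158 ] yaw 4.68 xdir [-0.0012 -0.0006 -1.    ] F [-0.5823 -0.9932 -0.2947] gap 0.0407
shift cm [5.7999 0.0209 0.2258] roll rad -0.0021
```

Request:
{"api": "carry_out", "payload": {
  "translation": [
    [3, -0.2, 0.2],
    [6, -0.2, 0.3],
    [9, -0.2, 0.3],
    [11, -0.2, 0.3],
    [12.6, -0.2, 0.3]
  ],
  "roll": [0, 0, 0, 0, 0],
  "fingers": [5, 5, 5, 5, 5]
}}

```text
t: 5.75
tool_pos: [0.4569, 0.1376, 0.031]
orientation: [[-0.002, -0.08, 0.997], [-0.001, 0.997, 0.08], [-1.0, -0.001, -0.002]]
ft_force: [0.4, -0.1, 0.3]
finger_gap: 0.0498
```

```bash
python3 -c "
from h import *
snap('wrist','w5')
plan([.456,.1405,.031],4.8)
"
```

```text
t 5.8 pos [0.4556 0.1369 0.0291] yaw 4.57 xdir [-0.0054 -0.0032 -1.    ] F [-0.0018  0.1391 -1.3822] gap 0.0501
shift cm [-0.1927  0.3568  0.0718] roll rad -0.0041
```

View pics/w5.png

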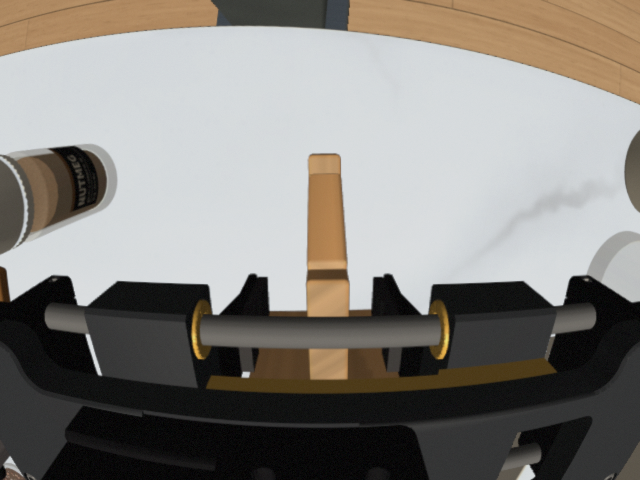

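Request:
{"api": "carry_out", "payload": {
  "translation": [
    [0, 0.25, 0],
    [0, 0.25, 0],
    [0, 0.25, 0],
    [0, 0.25, 0],
    [0, 0.25, 0]
  ],
  "roll": [-0.01, -0.01, -0.01, -0.01, -0.01],
  "fingers": [5, 2.5, 1, 1, 1]
}}

```text
t: 6.3
tool_pos: [0.4574, 0.142, 0.0332]
orientation: [[0.001, -0.093, 0.996], [0.001, 0.996, 0.093], [-1.0, 0.001, 0.001]]
ft_force: [0.1, 0.5, -0.8]
finger_gap: 0.0257
```

Request:
{"api": "carry_out", "payload": {
  "translation": [
    [0, 0, 0],
    [0, 0, 0],
    [0, 0, 0],
    [0, 0, 0]
  ],
  "roll": [0, 0, 0, 0],
  "fingers": [1, 1, 1, 1]
}}

```text
t: 6.7
tool_pos: [0.4571, 0.1418, 0.0328]
orientation: [[0.0, -0.093, 0.996], [-0.0, 0.996, 0.093], [-1.0, -0.0, 0.0]]
ft_force: [-1.5, -0.6, 3.7]
finger_gap: 0.0156
```

```bash
python3 -c "
from h import *
snap('wrist','w6')
plan([.456,.1405,.031],4.8)
"
```

```text
t 6.75 pos [0.4571 0.1418 0.0328] yaw 5.33 xdir [ 0.0001 -0.     -1.    ] F [-0.9225 -1.4374  4.5966] gap 0.0159
shift cm [ 0.1832 -0.1167 -0.1242] roll rad 0.0092
```

View pics/w6.png

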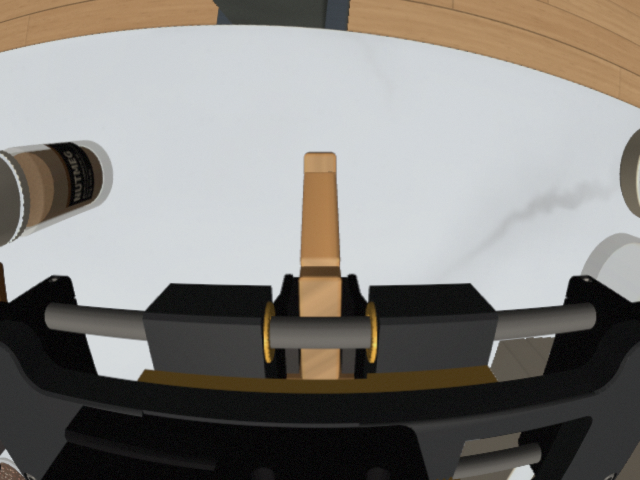

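Request:
{"api": "carry_out", "payload": {
  "translation": [
    [-1, 0, 0],
    [-3, 0, 0],
    [-6, 0, 0.5],
    [-9.5, 0, 1],
    [-13, 0, 1.5]
  ],
  "roll": [0, 0, 0, 0, 0],
  "fingers": [1, 1, 1, 1, 1]
}}

```text
t: 7.25
tool_pos: [0.4717, 0.1429, 0.1639]
orientation: [[-0.001, -0.093, 0.996], [-0.0, 0.996, 0.093], [-1.0, -0.0, -0.001]]
ft_force: [0.8, 1.2, -1.9]
finger_gap: 0.0159
```

```bash
python3 -c "
from h import *
snap('wrist','w7');snap('side','s7')
plan([.5155,-.154,.16],-6.8)
"
```

```text
t 7.35 pos [0.4755 0.1449 0.1679] yaw 5.37 xdir [ 0.0104  0.0056 -0.9999] F [-0.646  -0.1291 -1.4384] gap 0.0156
shift cm [  0.6671 -30.1396   1.1782] roll rad 0.2124
```

View pics/w7.png

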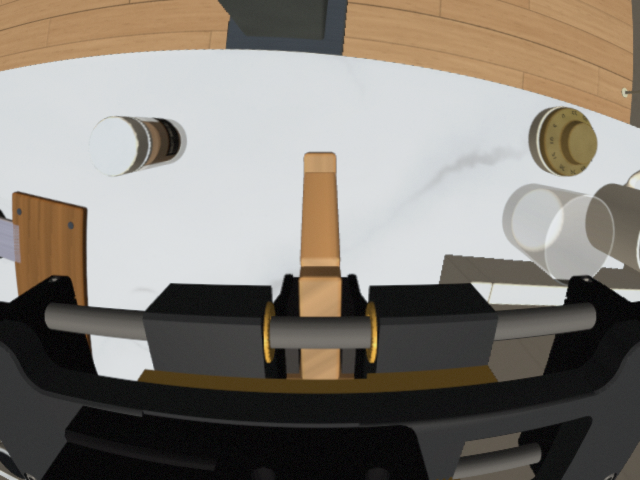

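View pics/s7.png

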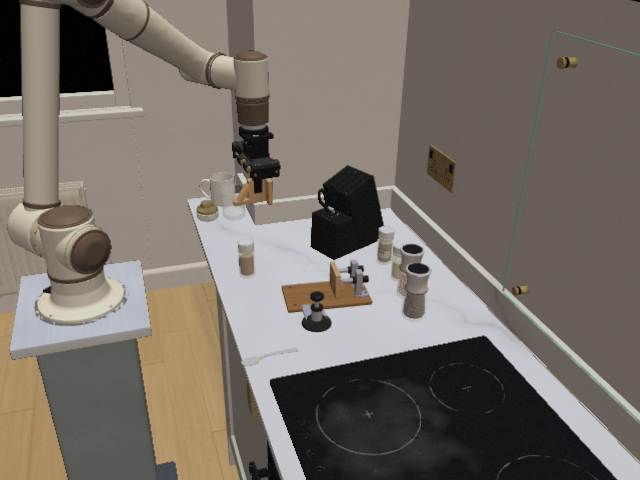

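Request:
{"api": "carry_out", "payload": {
  "translation": [
    [0, -3.5, 0.5],
    [0, -8, 1.0],
    [0, -12.5, 1.5],
    [0, -17, 1.6],
    [0, -21.5, 1.6]
  ],
  "roll": [0.04, 0.09, 0.13, 0.17, 0.212],
  "fingers": [1, 1, 1, 1, 1]
}}

```text
t: 7.85
tool_pos: [0.5073, -0.071, 0.1619]
orientation: [[-0.001, 0.12, 0.993], [0.0, 0.993, -0.12], [-1.0, 0.0, -0.001]]
ft_force: [1.6, 0.4, -1.4]
finger_gap: 0.0158
```

```bash
python3 -c "
from h import *
plan([.5155,-.154,.11],-6.8)
"
```

```text
t 7.85 pos [ 0.5073 -0.071   0.1619] yaw -6.91 xdir [-0.0012  0.0002 -1.    ] F [ 1.59    0.4083 -1.3769] gap 0.0158
shift cm [ 5.1878 -8.1411  1.8194] roll rad -0.0019
```

Request:
{"api": "carry_out", "payload": {
  "translation": [
    [0, -3.5, 0.8],
    [1, -6.5, 1.6],
    [3, -8.1, 1.8],
    [5, -8.1, 1.8],
    [5, -8.1, 1.8]
  ],
  "roll": [0, 0, 0, 0, 0],
  "fingers": [1, 1, 1, 1, 1]
}}

```text
t: 8.35
tool_pos: [0.513, -0.1523, 0.1091]
orientation: [[-0.008, 0.121, 0.993], [0.001, 0.993, -0.121], [-1.0, 0.0, -0.008]]
ft_force: [-1.1, -1.0, -1.6]
finger_gap: 0.0158
```

```bash
python3 -c "
from h import *
snap('wrist','w8');snap('side','s8');snap('top','t8')
for k in ('bracket_grip','bracket_face','board_face'):
 for c in ('side','top','wrist'):
  print(c,k,[(np.array(d['xyz']),round(d['confidence'],2)) for d in ctrl.tip_of(c,k)])
plan([.5155,-.154,.11],-6.8)
p=cv2.imread('pics/s8.png');cv2.imwrite('pics/s8z.png',cv2.resize(p[200:330,260:400],None,fx=5,fy=4.5))
p=cv2.imread('pics/t8.png');cv2.imwrite('pics/t8z.png',cv2.resize(p[150:330,260:480],None,fx=3.5,fy=3.3))
"
```

```text
side bracket_grip [(array([ 0.5126, -0.1508,  0.127 ]), 0.82), (array([ 0.7769, -0.2076, -0.0032]), 0.15)]
top bracket_grip [(array([ 0.7741, -0.2128,  0.0011]), 0.44)]
wrist bracket_grip [(array([ 0.5121, -0.1538,  0.1267]), 0.75)]
side bracket_face [(array([ 0.5445, -0.1577,  0.0738]), 0.9)]
top bracket_face []
wrist bracket_face [(array([ 0.5205, -0.2622,  0.0818]), 0.17)]
side board_face [(array([ 0.5929, -0.164 ,  0.0124]), 0.77)]
top board_face [(array([ 0.7522, -0.2998, -0.0031]), 0.33)]
wrist board_face []
t 8.95 pos [ 0.5162 -0.1519  0.1128] yaw -6.81 xdir [ 0.0005 -0.     -1.    ] F [ 0.284   0.1036 -1.7843] gap 0.0159
shift cm [ 0.2839 -0.2205 -0.0457] roll rad -0.0002
```

View pics/w8.png

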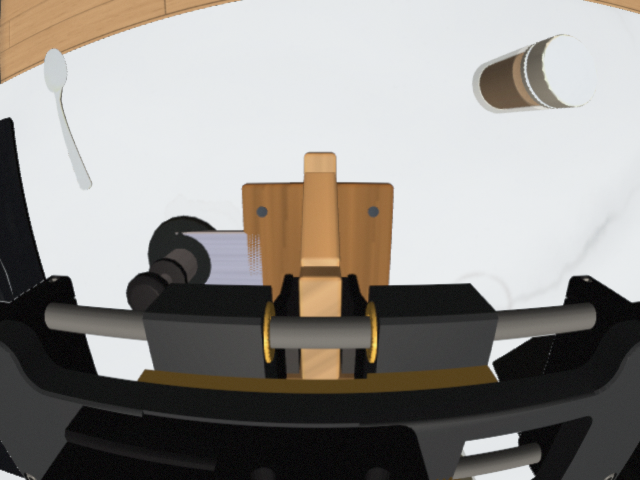

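View pics/s8z.png

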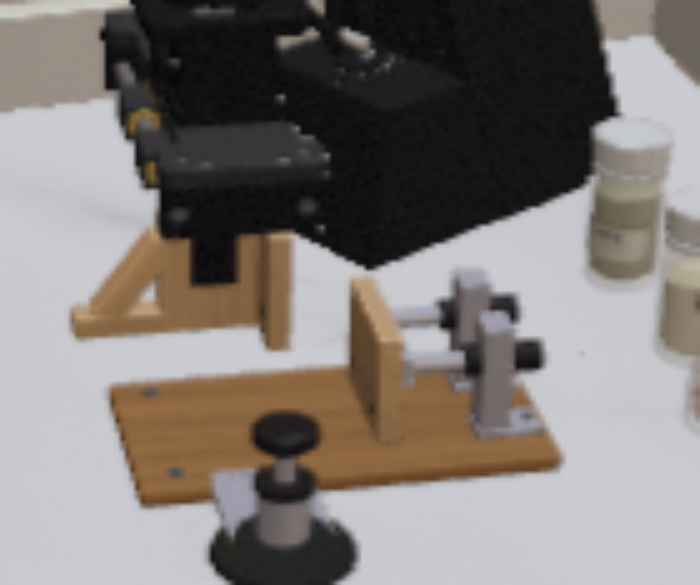

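View pics/t8z.png

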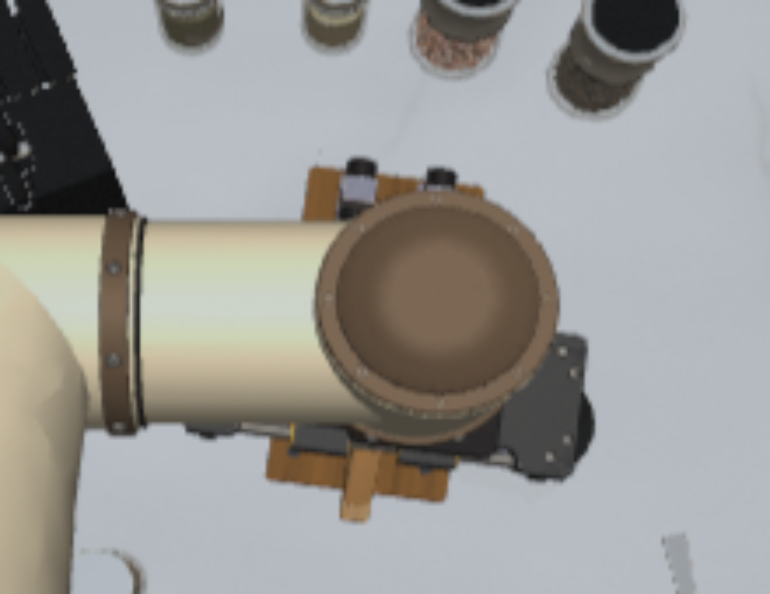

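```bash
python3 -c "
from h import *
plan([.5155,-.154,.11],-6.8)
s=ctrl.read_state();p=snap('wrist','w9')
import pickle;pickle.dump(s,open('s9.pkl','wb'))
plan([.5155,-.154,.11],-6.8)
cv2.imwrite('pics/w9z.png',cv2.resize(p[140:300,230:410],None,fx=4.4,fy=3.7,interpolation=cv2.INTER_CUBIC))
"
```

```text
t 8.95 pos [ 0.5162 -0.1519  0.1128] yaw -6.81 xdir [ 0.0005 -0.     -1.    ] F [ 0.284   0.1036 -1.7843] gap 0.0159
shift cm [ 0.2839 -0.2205 -0.0457] roll rad -0.0002
t 9.0 pos [ 0.5162 -0.1519  0.1128] yaw -6.82 xdir [ 0.0003  0.     -1.    ] F [ 0.5236 -0.1403 -1.5451] gap 0.0158
shift cm [ 0.2763 -0.215  -0.0422] roll rad -0.0004
```

View pics/w9z.png

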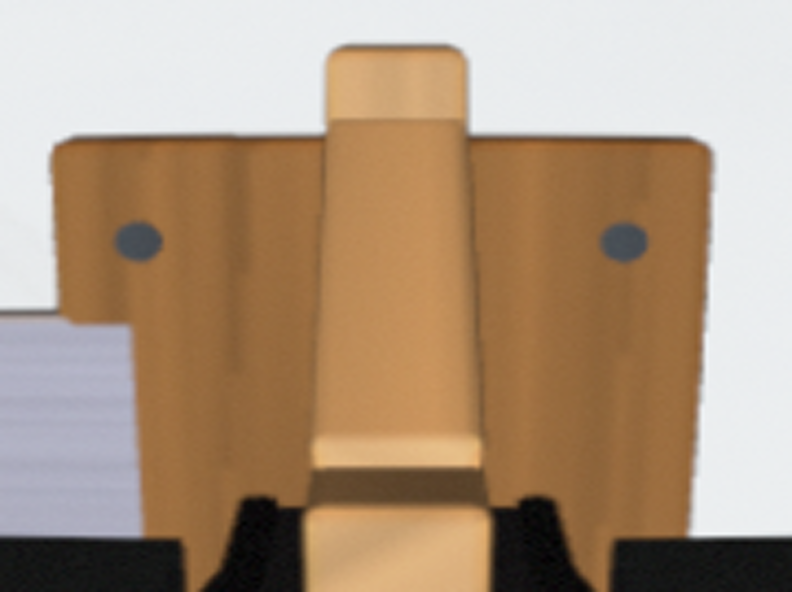

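```bash
python3 -c "
from h import *
import pickle
s=pickle.load(open('s9.pkl','rb'))
W=lambda u,v:(u/4.4+230-.4,v/3.7+140-.4)
R=np.array(s['orientation']);p=np.array(s['tool_pos'])
zb=p[2]-.031
for n,q,z in (('base FR',(52,137),.012),('base FL',(712,137),.012),('scR',(138,241),.012),('scL',(625,241),.012),('side R',(60,300),.012),('side L',(709,200),.012),('side L2',(690,530),.012),('rib R',(303,510),zb+.07),('rib L',(493,510),zb+.07),('foot R',(328,60),zb+.012),('foot L',(467,60),zb+.012)):
  X=wray(W(*q),s,z); print(n,X,'tool mm',R.T@(X-p)*1000)
"
```

```text
base FR [ 0.4659 -0.2034  0.012 ] tool mm [100.815  -57.1037 -43.8717]
base FL [ 0.4788 -0.0961  0.012 ] tool mm [100.8205  50.8822 -43.7833]
scR [ 0.4883 -0.1922  0.012 ] tool mm [100.8259 -43.3793 -22.9997]
scL [ 0.4978 -0.1124  0.012 ] tool mm [100.83    37.0252 -22.9849]
side R [ 0.4984 -0.2073  0.012 ] tool mm [100.8311 -57.1904 -11.1262]
side L [ 0.4912 -0.0977  0.012 ] tool mm [100.8266  50.8251 -31.3264]
side L2 [ 0.5605 -0.1056  0.012 ] tool mm [100.8609  51.1565  38.4207]
rib R [ 0.4917 -0.1569  0.1518] tool mm [-39.012   -7.893  -23.6774]
rib L [ 0.4936 -0.1415  0.1518] tool mm [-39.0113   7.6006 -23.6902]
foot R [ 0.4526 -0.1523  0.0938] tool mm [ 18.9686  -7.9812 -63.1448]
foot L [ 0.4544 -0.1371  0.0938] tool mm [ 18.9693   7.3611 -63.1466]
```

Request:
{"api": "carry_out", "payload": {
  "translation": [
    [1.5, -0.1, 0],
    [3, -0.28, 0],
    [4.5, -0.28, 0],
    [5.2, -0.28, 0],
    [5.6, -0.28, 0]
  ],
  "roll": [0, 0, 0, 0, 0],
  "fingers": [1, 1, 1, 1, 1]
}}

```text
t: 9.5
tool_pos: [0.5156, -0.1548, 0.056]
orientation: [[-0.001, 0.119, 0.993], [-0.0, 0.993, -0.119], [-1.0, -0.0, -0.001]]
ft_force: [-0.1, -0.4, -1.7]
finger_gap: 0.0158
```

Request:
{"api": "carry_out", "payload": {
  "translation": [
    [0.2, 0, 0],
    [0.4, 0, 0],
    [0.6, 0, 0],
    [0.7, 0, 0],
    [0.7, 0, 0]
  ],
  "roll": [0, 0, 0, 0, 0],
  "fingers": [1, 1, 1, 1, 1]
}}

```text
t: 10.0
tool_pos: [0.5158, -0.1548, 0.0497]
orientation: [[0.0, 0.119, 0.993], [0.0, 0.993, -0.119], [-1.0, 0.0, 0.0]]
ft_force: [-0.7, -0.1, -1.4]
finger_gap: 0.016
```

```bash
python3 -c "
from h import *
p=snap('side','s10')
cv2.imwrite('pics/s10z.png',cv2.resize(p[200:330,260:400],None,fx=5,fy=4.5))
s=ctrl.read_state();p=snap('wrist','w10')
import pickle;pickle.dump(s,open('s10.pkl','wb'))
cv2.imwrite('pics/w10z.png',cv2.resize(p[140:300,230:410],None,fx=4.4,fy=3.7,interpolation=cv2.INTER_CUBIC))
plan([.5553,-.1587,.0465],-6.8)
"
```

```text
t 10.1 pos [ 0.5159 -0.1548  0.0497] yaw -6.82 xdir [ 0.0004 -0.     -1.    ] F [-0.6283  0.7521 -1.2506] gap 0.0159
shift cm [0.3264 0.0788 3.9564] roll rad -0.0004
```

View pics/s10z.png

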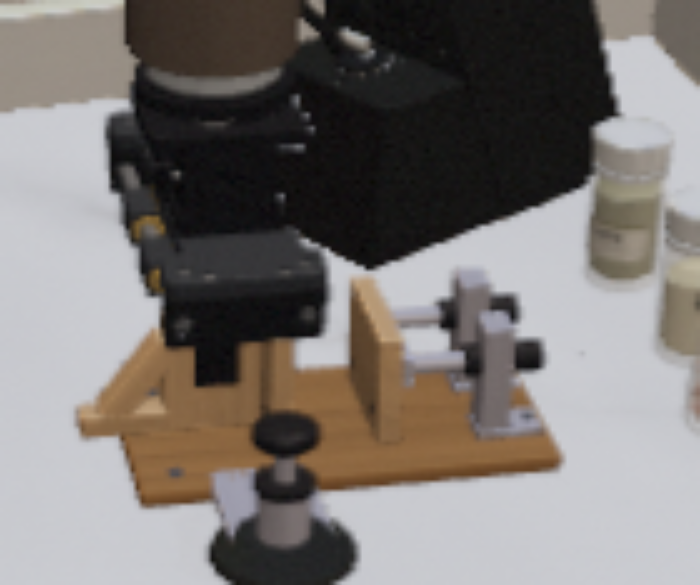

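View pics/w10z.png

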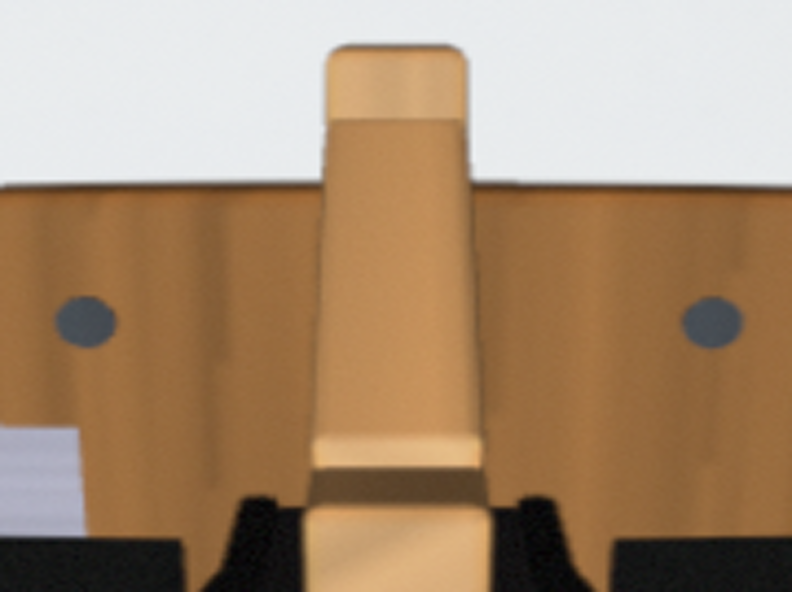

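```bash
python3 -c "
from h import *
import pickle
s=pickle.load(open('s10.pkl','rb'))
W=lambda u,v:(u/4.4+230-.4,v/3.7+140-.4)
R=np.array(s['orientation']);p=np.array(s['tool_pos'])
zb=p[2]-.0328
for n,q,z in (('scR',(86,322),.012),('scL',(713,322),.012),('front l',(0,187),.012),('front r',(792,187),.012),('rib R',(303,510),zb+.07),('rib L',(493,510),zb+.07),('foot R',(328,60),zb+.012),('foot L',(467,60),zb+.012)):
  X=wray(W(*q),s,z); print(n,X,'tool mm',R.T@(X-p)*1000)
"
```

```text
scR [ 0.4885 -0.192   0.012 ] tool mm [ 37.6892 -40.2208 -22.8005]
scL [ 0.498  -0.1123  0.012 ] tool mm [ 37.6901  40.0122 -22.8457]
front l [ 0.4665 -0.1997  0.012 ] tool mm [ 37.6826 -50.454  -43.758 ]
front r [ 0.4783 -0.1006  0.012 ] tool mm [ 37.6838  49.31   -43.7815]
rib R [ 0.4921 -0.16    0.0869] tool mm [-37.2071  -8.0093 -22.9382]
rib L [ 0.494  -0.1444  0.0869] tool mm [-37.207    7.7106 -22.9515]
foot R [ 0.4523 -0.1553  0.0289] tool mm [ 20.7806  -8.0615 -63.0338]
foot L [ 0.4542 -0.1399  0.0289] tool mm [ 20.7807   7.4339 -63.0357]
```

Request:
{"api": "carry_out", "payload": {
  "translation": [
    [0.15, 0, 0.6],
    [0.25, 0, 1.4],
    [0.25, 0, 2.2],
    [0.25, 0, 2.9],
    [0.25, 0, 3.4]
  ],
  "roll": [0, 0, 0, 0, 0],
  "fingers": [1, 1, 1, 1, 1]
}}

```text
t: 10.6
tool_pos: [0.5506, -0.1589, 0.0469]
orientation: [[0.0, 0.119, 0.993], [-0.0, 0.993, -0.119], [-1.0, -0.0, 0.0]]
ft_force: [-0.5, -0.5, -1.8]
finger_gap: 0.0156
```

```bash
python3 -c "
from h import *
p=snap('side','s11')
cv2.imwrite('pics/s11z.png',cv2.resize(p[200:330,260:400],None,fx=5,fy=4.5))
plan([.5553,-.1587,.0465],-6.8)
"
```

```text
t 10.65 pos [ 0.5513 -0.159   0.047 ] yaw -6.81 xdir [ 0.0012 -0.0003 -1.    ] F [ 1.3843 -0.0623 -1.6022] gap 0.016
shift cm [0.0523 0.0783 0.3973] roll rad -0.0001
```

View pics/s11z.png

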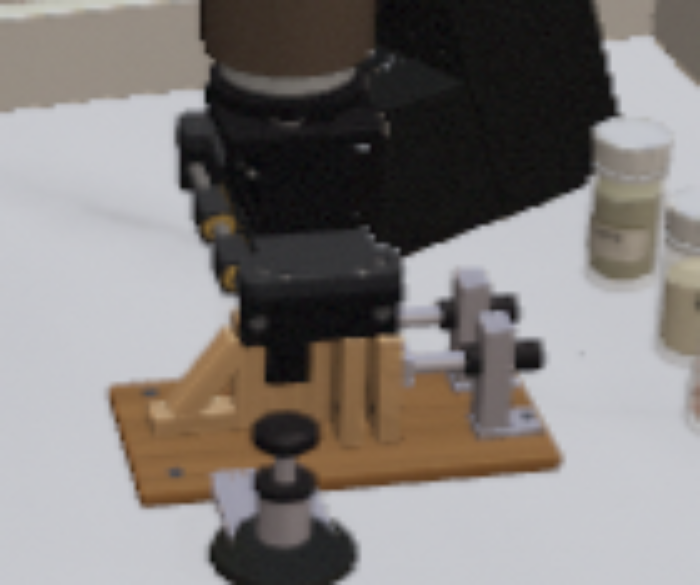

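Request:
{"api": "carry_out", "payload": {
  "translation": [
    [0, 0, 0.25],
    [0, 0, 0.5],
    [0, 0, 0.75],
    [0, 0, 1.0],
    [0, 0, 1.2]
  ],
  "roll": [0, 0, 0, 0, 0],
  "fingers": [1, 1, 1, 1, 1]
}}

```text
t: 11.15
tool_pos: [0.5603, -0.1601, 0.0469]
orientation: [[-0.003, 0.119, 0.993], [0.0, 0.993, -0.119], [-1.0, 0.0, -0.003]]
ft_force: [-3.7, 1.3, 0.7]
finger_gap: 0.0159
```

```bash
python3 -c "
from h import *
p=snap('side','s12')
cv2.imwrite('pics/s12z.png',cv2.resize(p[200:330,260:400],None,fx=5,fy=4.5))
p=snap('wrist','w12')
plan([.5553,-.1587,.0465],-6.8)
"
```

```text
t 11.25 pos [ 0.5606 -0.1602  0.0468] yaw -6.85 xdir [-0.0021  0.0003 -1.    ] F [-3.3083  1.2252  0.5402] gap 0.0157
shift cm [ 0.0342  0.0861 -0.5394] roll rad -0.0010
```

View pics/s12z.png

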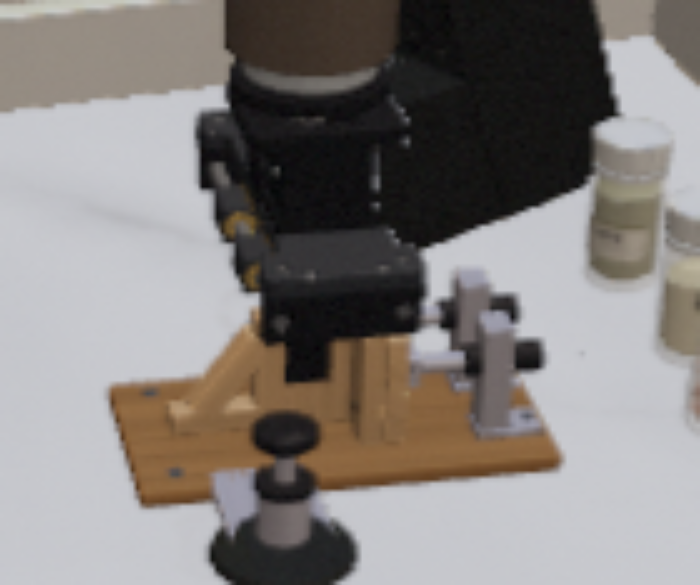

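View pics/w12.png

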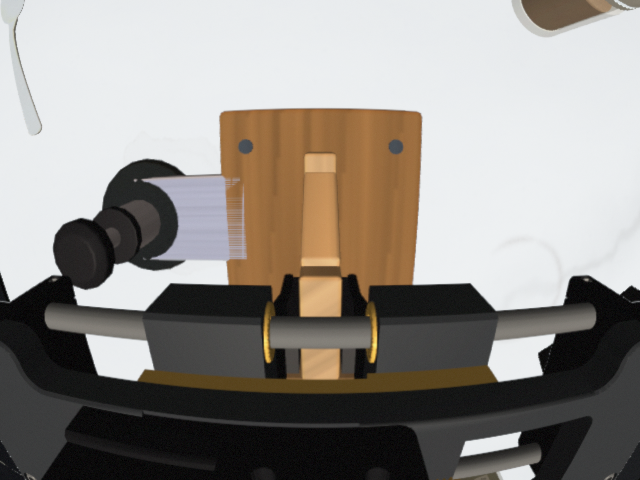

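Request:
{"api": "carry_out", "payload": {
  "translation": [
    [0, 0, 0.2],
    [0, 0, 0.45],
    [0, 0, 0.7],
    [0, 0, 0.9],
    [0, 0, 1.0]
  ],
  "roll": [0, 0, 0, 0, 0],
  "fingers": [1, 1, 1, 1, 1]
}}

```text
t: 11.75
tool_pos: [0.5685, -0.1613, 0.0464]
orientation: [[-0.007, 0.12, 0.993], [0.001, 0.993, -0.12], [-1.0, -0.0, -0.007]]
ft_force: [-8.8, 3.2, 3.0]
finger_gap: 0.0157
```

```bash
python3 -c "
from h import *
p=snap('side','s13')
cv2.imwrite('pics/s13z.png',cv2.resize(p[200:330,260:400],None,fx=5,fy=4.5))
plan([.5553,-.1587,.0465],-6.8)
for k in ('bracket_face','board_face'):
  print(k,[(np.array(d['xyz']),round(d['confidence'],2)) for d in ctrl.tip_of('side',k)])
plan([.5553,-.1587,.0465],-6.8)
"
```

```text
t 11.8 pos [ 0.5686 -0.1613  0.0464] yaw -6.89 xdir [-0.0065  0.0008 -1.    ] F [-7.5565  2.3456  2.4329] gap 0.0162
shift cm [-0.0008  0.0986 -1.3493] roll rad -0.0015
bracket_face [(array([ 0.602 , -0.162 ,  0.0094]), 0.78)]
board_face [(array([ 0.6049, -0.1681,  0.0095]), 0.69)]
t 11.9 pos [ 0.5684 -0.1613  0.0464] yaw -6.89 xdir [-0.0065  0.0008 -1.    ] F [-7.3335  1.576   3.5921] gap 0.016
shift cm [-0.0007  0.0984 -1.3358] roll rad -0.0015
```

View pics/s13z.png

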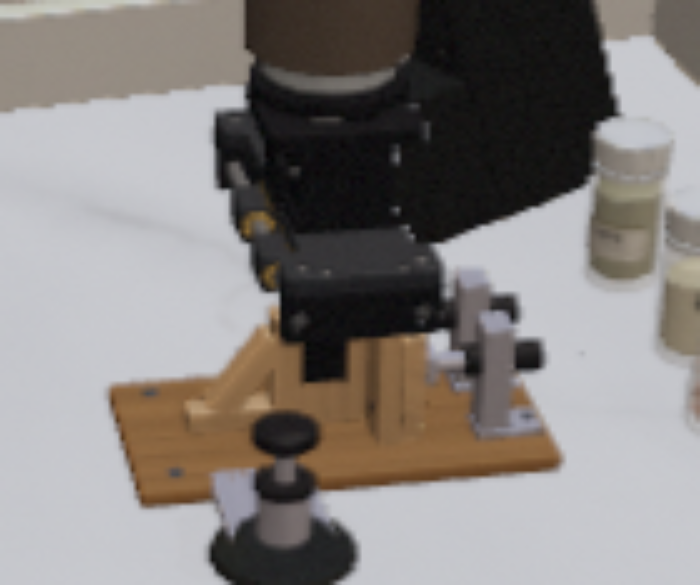

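Request:
{"api": "carry_out", "payload": {
  "translation": [
    [-0.05, 0, 0.1],
    [-0.1, 0, 0.25],
    [-0.1, 0, 0.4],
    [-0.1, 0, 0.5],
    [-0.1, 0, 0.5]
  ],
  "roll": [0, 0, 0, 0, 0],
  "fingers": [1, 1, 1, 1, 1]
}}

```text
t: 12.4
tool_pos: [0.5716, -0.1617, 0.0465]
orientation: [[-0.011, 0.12, 0.993], [0.001, 0.993, -0.12], [-1.0, 0.0, -0.011]]
ft_force: [-9.4, 2.8, 2.0]
finger_gap: 0.0162
```

```bash
python3 -c "
from h import *
p=snap('side','s14')
a=cv2.imread('pics/s8.png')
cv2.imwrite('pics/s14z.png',np.hstack([cv2.resize(q[220:320,300:400],None,fx=3.9,fy=5.8,interpolation=cv2.INTER_CUBIC) for q in (a,p)]))
plan([.5553,-.1587,.0465],-6.8)
for k in ('bracket_face','board_face'):
  print(k,[(np.array(d['xyz']),round(d['confidence'],2)) for d in ctrl.tip_of('side',k)])
s=ctrl.read_state();p=snap('wrist','w14')
cv2.imwrite('pics/w14z.png',cv2.resize(p[80:300,200:440],None,fx=3.3,fy=2.7,interpolation=cv2.INTER_CUBIC))
import pickle;pickle.dump(s,open('s14.pkl','wb'))
plan([.5553,-.1587,.0465],-6.8)
"
```

```text
t 12.45 pos [ 0.5716 -0.1617  0.0466] yaw -6.91 xdir [-0.0105  0.0014 -0.9999] F [-9.6158  2.0212  1.9357] gap 0.0158
shift cm [ 0.0228  0.0975 -1.6528] roll rad -0.0020
bracket_face []
board_face [(array([ 0.6039, -0.1615,  0.0104]), 0.73)]
t 12.6 pos [ 0.5715 -0.1617  0.0466] yaw -6.92 xdir [-0.0105  0.0014 -0.9999] F [-10.6138   2.7017   1.6586] gap 0.0155
shift cm [ 0.0248  0.1009 -1.649 ] roll rad -0.0021
```

View pics/s14z.png

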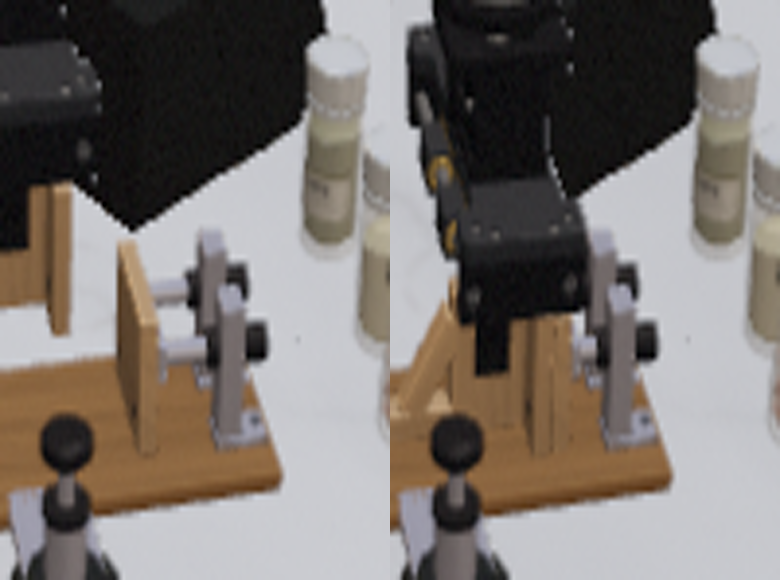

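View pics/w14z.png

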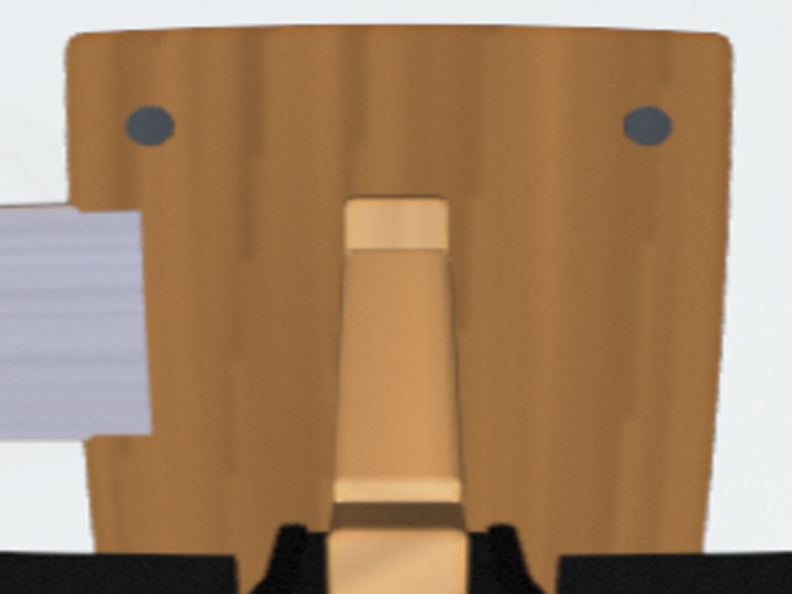

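```bash
python3 -c "
from h import *
snap('top','t15')
plan([.5553,-.1587,.0465],-6.8)
print(ctrl.hand_in())
"
```

```text
t 12.65 pos [ 0.5715 -0.1617  0.0465] yaw -6.92 xdir [-0.0105  0.0015 -0.9999] F [-9.4725  2.2247  0.8736] gap 0.0158
shift cm [ 0.0225  0.1003 -1.6472] roll rad -0.0021
the job is handed in; nothing more can be done
None
```

The job is handed in at 12.65 s of the 58 s allowed. The stand is fixed, and the arm is still holding the bracket against the board near mid-travel.

- **Suction foot:** I pressed the plunger until it would go no further, reaching a tip height of about 70 mm with the force rising to about 20 N. Then I let go, and the side picture showed it back up.
- **Bracket:** I gripped it by the rib and carried it over the near jar. I lined it up with the stand using the wrist camera, to about 0.3 mm sideways and 0.3° in turn. I held it about 2 mm clear of the base while pushing.
- **Board:** I pushed it back in small steps. The final position reading gives about 14.5 mm of travel, and the roughly 10 N push gives 14 to 16 mm; the stop is at 30 mm. The pose was steady at hand-in.

**Checks that were less certain:**
- **Tilt:** the tool leans about 0.6° under the push. If the bracket leans with it, there could be a gap of up to about 0.7 mm at the lower edge of the flange. I could not see one in the pictures.
- **Vertical force:** an upward force of about 2 to 3 N came on while pushing. I put it down to friction against the board, but did not confirm that.
- **Recognition network:** it did not find `bracket_face` in the final view, and its board position (about 11 to 13 mm of travel) is only good to about 4 mm. I relied on the measured pose and force instead.
- **Jars, mills and spoon:** I moved none of them knowingly, and they looked unchanged in the pictures I viewed. I took a last top picture but did not look at it.

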